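Set the square and poise the scriber for a cross line

ROBOT

A 6-joint arm with a two-finger parallel gripper is mounted at the origin on a cart in front of the work surface, level with it; the furniture and walls round the work are solid. World frame = base frame: x ahead of the robot, y to its left, z up, the work surface at z = 0. Lengths are in m, angles in rad, forces in N, time in s.
With the tool pointing down it reaches from about 0.275 to 0.975 m from the base axis. Payload 8.4 kg.
Tool frame: the origin (TCP) lies between the finger pads; the fingertips stand 11 mm ahead of it and the grasp point (between the pads) lies 8 mm behind it; z points along the fingers, y is the direction in which the jaws open and shut (so a half turn about z gives the same grasp; the last joint's range is limited). The gripper opens to 92 mm and grips with 3 to 60 N. Pads are 20 mm wide; open, the fingers measure 128 mm over their backs; the gripper's body (75 mm by 189 mm) begins 69 mm behind the grasp point.
Start: joints at [1.166, 0.353, 1.633, -0, 1.155, -0.002], TCP at [0.245, 0.575, 0.226] pointing down, gripper open.
Joint ranges: [-2.63, 2.63], [-0.92, 2.1], [0.06, 2.66], [-1.3, 4.44], [0, 2.69], [-3.02, 3.02]. Speed limits (rad/s): [2.22, 2.22, 2.79, 3.14, 3.14, 3.14].

INTERFACE

Orientations are given as a unit quaternion [w, x, y, z].
In Python, from rig import env, vision gives the robot as it stands.
- The arm moves only by the tool move_arm, never from a script. Its argument "steps" is one flat list of numbers, 7 for each row, row after row: the opening, from -1 (shut) to 1 (fully open), then the shift along the world's x, y, z as a fraction of full scale, then the turn, a rotation vector about the world's x, y, z as a fraction of full scale. A call has 1 to 20 rows; each row is the pose to reach, as a shift and turn from the pose commanded when the call began, turning the shorter way round; what a row does not reach only later rows make up. Full scale, the value 1, is 0.25 m for a shift and 180 degrees for a turn. A row lasts 1/12 s, in which the tool goes at most 41.7 mm and 7.16 degrees, less where a joint would pass 70% of its speed; a pose out of reach is approached as far as the arm can. A call with a number of a shift or a turn outside -1 to 1 is refused whole. A call with a gripper value outside its range is refused whole. The fingers move at their own pace and stop on an object; "force" is the grip in N (left out, the last holds). Time passes only in rows, so rows that repeat a pose let the fingers close. It gives the time, the measured TCP pose, the force and the opening at its end, in the units of the state.
- env.get_state(): the state, without advancing time (a new reading comes with each control period).
- vision.capture(name): name is "scene" or "top"; returns the picture (400x640x3 uint8, blue, green, red); there is no depth.
- vision.calibration(name): a dict with "fx", "fy", "cx", "cy" (pixels), "dist" ([k1, k2, p1, p2, k3] as OpenCV has them; the pictures are not rectified), "rvec" (rotation vector, rad) and "tvec" (3), from world to camera coordinates, as OpenCV has them. Camera axes: x right, y down, z forward; pixel columns grow to the right and rows downward; lengths in m; the calibration is good to about 2 mm. A picture is of the moment at which its call begins. calibration takes no time and is no camera call.
- env.sign_off(): hands the job in, once; it reports no verdict.
The state is a dict: "t": time; "qpos": joint angles; "joint_velocities": joint speeds; "tau": joint torques, N m; "position": TCP position; "orientation": TCP orientation; "force": force on the tool from outside, world axes, zero at the start; "moment": the same for the moment, N m; "finger_gap": finger opening in m.
Only numpy, scipy, OpenCV 4.12 (cv2) and the standard library are available. Lean on these libraries where they do the work, as an engineer would, in place of code of your own. Each camera call takes 0.05 s, during which the arm holds its last target. There are 200 camera calls.

TASK

Prepare to scribe a cross line on the blue bearing plate: lay the steel square flat on the bench, its stock flush against the plate's near edge, its blade across the face with the left edge just beside the punch mark (within about 5 mm, mark uncovered), and let go of it. Then draw the scriber out of the wooden stand, lean it about 45 degrees and finish while holding it still, its lower, fine point about 15 mm above the mark. The scriber must not touch the plate; do not shift the plate, the stand or the things round about.

Things in the scene. Friction and masses are not known exactly. Their poses are not given: they have to be found in the camera images.
- plate: Loose steel plate 120 (x) x 180 (y) x 12 mm, 1.7 kg, flat on the bench, top dyed blue. Origin: centre of its underside, z up. Its near long edge (for the square) is the face x = -60 mm towards the robot, plate turned by up to 0.3 rad; y runs along it to the left. 47 mm bore at x 0, y -45 mm; a white scribed line runs along x = 0.
- mark (a point): The punch mark: a dark dot in a white circle 11 mm across on the plate's blue face, at x 0, y +45 mm, z 12 mm of the plate (60 mm in from the near edge). Axes as the plate's.
- square: Loose steel square, 0.42 kg, lying as it is to be used. Origin: centre of the stock's underside, z up. Dark stock 28 (x) x 80 (y) x 26 mm, on the bench; its face x = +14 goes against the plate. Bright blade 2.5 mm thick from stock to x = 114, y = +16 to +40, its underside 13 mm up (1 mm over the plate); left edge y = +40 goes beside the mark. Grip the stock across x at y -40 to +16, top 11 mm.
- stock_near (a point): Point on the stock's working face under the blade: x 14, y +38, z 6 mm of the square.
- stock_far (a point): Point on the stock's working face at the other end: x 14, y -38, z 6 mm of the square.
- stand: Loose wooden block 150 (x) x 50 (y) mm on a steel foot 158 x 58 mm, 70 mm high in all, 0.8 kg. Origin: centre of its underside, z up. Upright holes in a row along x: at -45 and 0 mm (10 mm wide; one holds the scriber, the other the pencil, either way round) and at +48 mm (chalk).
- scriber: Steel scriber 128 mm long, 0.03 kg, point down in the stand, its upper 64 mm showing. Origin: half way along it, at the skin; its axis passes through x 0, z +4 mm. +y points along it to the fine point (straight down at the start). Round grip 8.3 mm thick from y -31 to +22 mm, that is up to 31 mm above the block; above that a short thick tip.
- scriber_tip (a point): The scriber's point, on its axis: y +64 mm, z +4 mm of the scriber; at the start 64 mm below the top of the stand. Axes as the scriber's.
- scriber_grip (a point): Point on the scriber's axis 25 mm above the top of the stand at the start, 89 mm from the point: a good height for the middle of the finger pads.
- pencil: Red pencil, 8 mm thick and 104 mm long, standing point up in the stand, 54 mm of it showing. Bystander. Origin: half way along it, at its skin.
- chalk: White stick of chalk, 11 mm thick and 58 mm long, standing in the stand, 8 mm of it showing. Bystander. Origin: half way along it.
- ball_bearing: Steel ball bearing, 47 mm across, 14 mm high, on the bench behind the plate. Bystander. Origin: centre of its underside.
- loupe: Black eyepiece loupe, 37 mm across, 28 mm high, on the bench behind the plate. Bystander. Origin: centre of its underside.
Things that resemble listed ones, but are neither listed nor needed, are in the scene too. There is more than one size of the stand; the job needs the larger.

How it is judged:
By the outcome, as a careful person would: the job done as asked, in the order asked, and still so for the second after the job is handed in, while the arm keeps its last pose, push and grip.
It also fails if it takes over 72 s, if anything falls off the work surface, if the arm or the gripper's body presses on something with over 40 N, if the wrist force passes 120 N, or if a joint passes its speed limit or range.

## Working session

There is one attempt and no reset: what is moved stays moved. The work goes in short steps, Python scripts to look and compute and a tool call to move; the robot and the scene stay as the last step left them, time stands still between calls to the robot, and variables do not carry over. Pictures are saved under pics/ and viewed, about 8 in all and at most 12, crops included, and the job is handed in when it is done.

Besides the shell and the picture viewer there is one more tool, called after ">>>" as a command line: name --argument value ..., lists and objects as JSON in quotes. move_arm: Moves the arm, as the interface text tells. Its arguments: {"type":"object","properties":{"steps":{"type":"array","items":{"type":"number","minimum":-1,"maximum":1}},"force":{"type":"number"}},"required":["steps"]}

```bash
mkdir -p pics; ls
python3 - <<'E'
from rig import env, vision
import cv2
for n in("scene","top"):
    cv2.imwrite(f"pics/{n}0.png",vision.capture(n)); print(n,vision.calibration(n))
print(env.get_state())
E
```

```text
pics
scene {'fx': 411.1258534446638, 'fy': 411.1258534446638, 'cx': 324.78772561287786, 'cy': 203.44745333203286, 'dist': array([-0.01577455,  0.        ,  0.        ,  0.        ,  0.        ]), 'rvec': array([ 2.10944698, -0.99976642,  0.42994654]), 'tvec': array([-0.36209207,  0.3859247 ,  0.74313784])}
top {'fx': 396.86245336757077, 'fy': 396.86245336757077, 'cx': 321.42718134499796, 'cy': 199.63161375504384, 'dist': array([-0.09061642,  0.        ,  0.        ,  0.        ,  0.        ]), 'rvec': array([ 2.13603746, -2.10689113,  0.20943412]), 'tvec': array([0.02277396, 0.58660958, 1.12961429])}
{'t': 0.1, 'qpos': array([ 1.16554418e+00,  3.53551927e-01,  1.63403295e+00,  2.50261351e-05,
        1.15521477e+00, -2.39932756e-03]), 'joint_velocities': array([-5.39696215e-05, -1.26726378e-03, -3.00758063e-03,  6.97886519e-04,
       -5.69072591e-04,  8.20305198e-04]), 'tau': array([ 3.03948982e-04, -5.94910455e+01, -3.34933162e+01,  6.98664179e-02,
        1.83983106e-02,  1.59930249e-05]), 'position': array([0.24485376, 0.57458222, 0.22496708]), 'orientation': array([-1.33366210e-04,  2.00072023e-01,  9.79781007e-01, -5.88687289e-04]), 'force': array([ 0.05702535, -0.31816599,  0.60911793]), 'moment': array([-0.03140152, -0.03388481,  0.05635466]), 'finger_gap': 0.09191099616942568}
```

View pics/scene0.png

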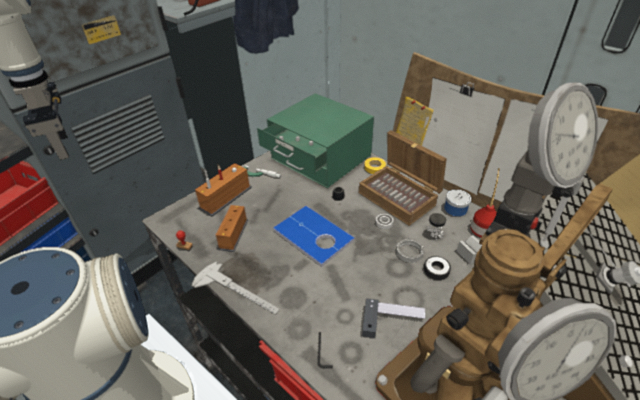

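View pics/top0.png

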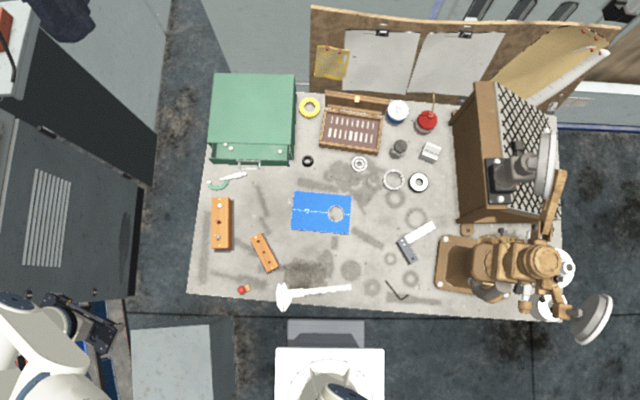

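The top view shows the plate around (321,212) and the square at (410,243). There are two wooden blocks: the large one at (221,223) holds sticks, and the small one at (263,253) is shorter. The large one fits the description. I'll confirm that in enlarged crops.

```bash
cat > h.py <<'E'
import numpy as np, cv2
from rig import env, vision
def cam(n):
    c=vision.calibration(n); K=np.array([[c['fx'],0,c['cx']],[0,c['fy'],c['cy']],[0,0,1]])
    return K,np.array(c['dist']),np.array(c['rvec']),np.array(c['tvec'])
def proj(n,P):
    K,d,r,t=cam(n); return cv2.projectPoints(np.atleast_2d(P).astype(float),r,t,K,d)[0][:,0]
def ray(n,uv):
    K,d,r,t=cam(n); R=cv2.Rodrigues(r)[0]
    p=cv2.undistortPoints(np.array(uv,float).reshape(-1,1,2),K,d)[:,0]
    return -R.T@t, np.c_[p,np.ones(len(p))]@R
def back(n,uv,z):
    C,D=ray(n,uv); return C+D*((z-C[2])/D[:,2])[:,None]
def tile(img,x0,y0,w,h,s):
    o=cv2.resize(img[y0:y0+h,x0:x0+w],None,fx=s,fy=s,interpolation=cv2.INTER_CUBIC)
    for i in range(0,w,10): cv2.putText(o,str(x0+i),(i*s,8),0,.3,(0,255,255),1); o[:4,i*s]=(0,255,255)
    for i in range(10,h,10): cv2.putText(o,str(y0+i),(0,i*s+3),0,.3,(0,255,255),1); o[i*s,:4]=(0,255,255)
    return o
E
python3 - <<'E'
from h import *
t=cv2.imread("pics/top0.png");s=cv2.imread("pics/scene0.png")
a=np.hstack([tile(t,200,185,80,75,5),tile(s,190,155,80,75,5)])
b=np.hstack([tile(t,285,185,72,56,5),tile(t,390,215,48,56,5)]);b=cv2.copyMakeBorder(b,0,0,0,800-b.shape[1],0)
b2=tile(s,355,285,40,56,5)
b[:,600:800]=b2
cv2.imwrite("pics/c1.png",cv2.resize(np.vstack([a,b]),None,fx=.9,fy=.9))
E
```

```text
(no output)
```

View pics/c1.png

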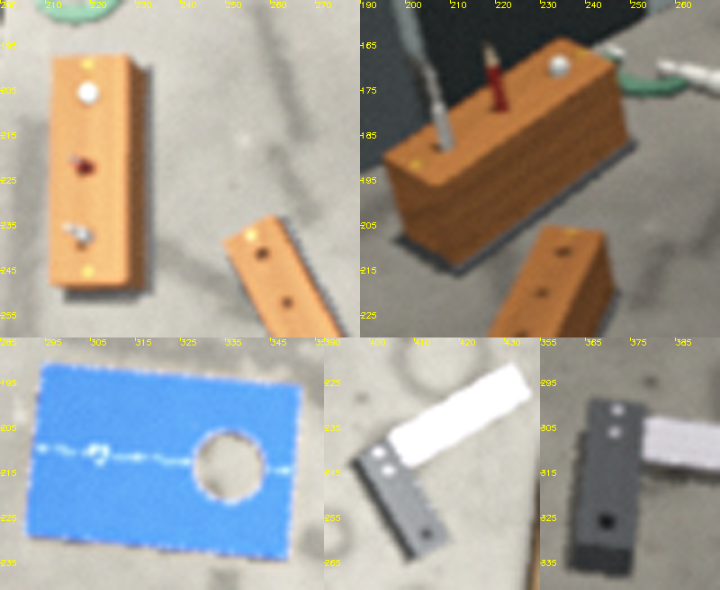

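The crops confirm it. The large block at (220,223) in the top view has three holes with items in them: chalk at (219,205), the red pencil at (218,222) and the grey scriber at (218,237). The small block has only empty holes. The plate's mark is at about (306,211) and the square's stock is around (407,250). Next I'll fit the poses.

```bash
cat > fit.py <<'E'
from h import *
from scipy.optimize import least_squares, minimize
def pose(p,P):
    c,s=np.cos(p[2]),np.sin(p[2]); P=np.array(P,float)
    return np.c_[p[0]+c*P[:,0]-s*P[:,1],p[1]+s*P[:,0]+c*P[:,1],P[:,2]]
def fit(p0,obs):
    f=lambda p:np.concatenate([(proj(n,pose(p,P))-uv).ravel() for n,P,uv in obs])
    r=least_squares(f,p0,loss='soft_l1'); return r.x,f(r.x).reshape(-1,2).round(1)
def plate(img,n,p0):
    b=img.astype(float); m=np.clip((b[...,0]-b[...,2]-20)/120,0,1)
    u=proj(n,pose(p0,[[0,0,.012]]))[0].astype(int); S=8
    x0,y0=u-60; sub=m[y0:y0+120,x0:x0+120]
    c=np.array([[-60,-90],[60,-90],[60,90],[-60,90]])/1e3
    a=np.linspace(0,2*np.pi,60)[:-1]; h=np.c_[.0235*np.cos(a),-.045+.0235*np.sin(a)]
    def cost(p):
        M=np.zeros((120*S,120*S),np.uint8)
        for q,v in((c,255),(h,0)):
            uv=(proj(n,pose(p,np.c_[q,np.full(len(q),.012)]))-[x0-.5,y0-.5])*S-.5
            cv2.fillPoly(M,[np.round(uv*16).astype(int)],v,shift=4)
        M=cv2.resize(M,(120,120),interpolation=cv2.INTER_AREA)/255.
        return ((M-sub)**2).sum()
    r=minimize(cost,p0,method='Nelder-Mead',options=dict(initial_simplex=np.array(p0)+np.vstack([np.zeros(3),np.diag([.01,.01,.1])]),xatol=1e-4))
    return r.x,r.fun
E
python3 - <<'E'
from fit import *
t=cv2.imread("pics/top0.png");s=cv2.imread("pics/scene0.png")
for z in(0,): print("C",back("top",[(321,212)],.012),back("scene",[(313,235)],.012))
p0=[*back("top",[(321,212)],.012)[0,:2],-.06]
for n,i in(("top",t),("scene",s)):
    p,c=plate(i,n,p0); print(n,"plate",p.round(4),round(c,1),"mark",pose(p,[[0,.045,.012]]).round(4))
st=[[.075,.025,.07],[.075,-.025,.07],[-.075,-.025,.07],[-.075,.025,.07]]
T=[(211.6,197.7),(228.9,197.2),(228.4,249),(211.1,248.3)]
S=[(235.1,163.4),(246.7,170.1),(207.1,196.6),(195.1,190.1)]
p0=[*back("top",[(220,223)],.07)[0,:2],0]
print("stand T",fit(p0,[("top",st,T)]));print("S",fit(p0,[("scene",st,S)]))
h=[[-.045,0,.07]]
print("scr",back("top",[(218.4,237.7)],.07),back("scene",[(209.3,188.3)],.07))
sq=[[-.014,.04,.026],[.014,.04,.026],[.014,-.04,.026],[.114,.04,.0155],[.114,.016,.0155]]
T=[(396.2,242.2),(403.6,236.7),(418.4,260),(432.4,220.5),(436.4,228.5)]
p0=[*back("top",[(408,250)],.026)[0,:2],-.9]
print("sq",fit(p0,[("top",sq,T)]))
E
```

```text
C [[0.55610141 0.03153117 0.012     ]] [[0.55038196 0.02547071 0.012     ]]
top plate [ 0.557   0.0321 -0.0799] 27.6 mark [[0.5606 0.0769 0.012 ]]
scene plate [ 0.5579  0.0325 -0.0814] 38.2 mark [[0.5616 0.0774 0.012 ]]
stand T (array([0.51034419, 0.32791339, 0.04614747]), array([[ 0.4,  0.3],
       [-0.2,  0.2],
       [-0.2, -0.9],
       [ 0. ,  0.2]]))
S (array([0.51194822, 0.3270452 , 0.0491185 ]), array([[-0.1,  0.1],
       [ 0.5, -0.6],
       [-0. ,  0.4],
       [-0.3, -0.1]]))
scr [[0.46621872 0.32992342 0.07      ]] [[0.46533213 0.32312935 0.07      ]]
sq (array([ 0.43921881, -0.23094801, -1.0540317 ]), array([[ 0.7, -0.9],
       [ 1.2,  0.2],
       [-0.1,  0.1],
       [-0.9,  1. ],
       [-0.8, -0.2]]))
```

Run:
```python
from fit import *
sq=[[-.014,.04,.026],[.014,.04,.026],[.014,-.04,.026],[.114,.04,.0155],[.114,.016,.0155]]
T=[(396.2,242.2),(403.6,236.7),(418.4,260),(432.4,220.5),(436.4,228.5)]
S=[(366.1,298.9),(378.3,299.6),(376.3,331.1),(425,308.5),(424,319)]
p0=[.439,-.231,-1.05]
for o in([("top",sq,T)],[("scene",sq,S)],[("top",sq,T),("scene",sq,S)]): p,r=fit(p0,o); print(p.round(4),r.tolist())
ims=[]
for n,x0,y0 in(("top",390,212),("scene",355,285)):
    i=tile(cv2.imread(f"pics/{n}0.png"),x0,y0,75,60,5)
    for z,idx in((0.026,[[-.014,.04],[.014,.04],[.014,-.04],[-.014,-.04]]),(.0155,[[.014,.04],[.114,.04],[.114,.016],[.014,.016]])):
        uv=(proj(n,pose(p,np.c_[idx,[z]*4]))-[x0-.5,y0-.5])*5
        cv2.polylines(i,[np.round(uv).astype(int)],True,(0,0,255),1)
    ims.append(i)
cv2.imwrite("pics/c2.png",np.hstack(ims))
print("grasp",pose(p,[[0,-.004,.026]]), "tool y", np.degrees(p[2]))
```

```text
[ 0.4392 -0.2309 -1.054 ] [[0.7, -0.9], [1.2, 0.2], [-0.1, 0.1], [-0.9, 1.0], [-0.8, -0.2]]
[ 0.4406 -0.2308 -1.0492] [[-0.3, -0.9], [0.4, 0.1], [-0.6, 1.2], [-0.2, 0.2], [0.9, -0.7]]
[ 0.44   -0.2309 -1.0501] [[0.6, -1.1], [1.1, -0.1], [-0.1, -0.2], [-1.0, 0.7], [-0.9, -0.6], [-0.4, -0.7], [0.3, 0.4], [-0.7, 1.4], [-0.3, 0.5], [0.8, -0.4]]
grasp [[ 0.43651936 -0.2329081   0.026     ]] tool y -60.16878358457505
```

View pics/c2.png

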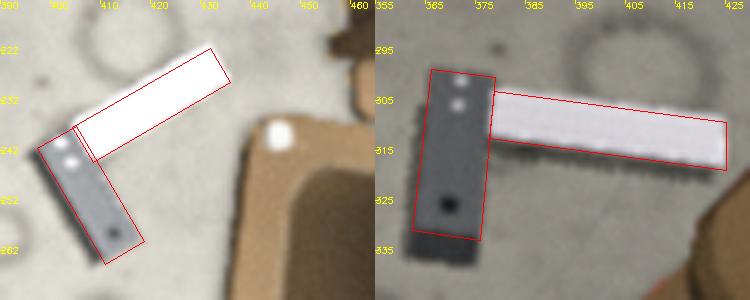

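The fitted outline matches the square in both views. The stock is at (0.440, -0.231) with yaw -60°. I'll move towards it.

>>> move_arm --steps '[1,0.2,-1,0,0,0,-0.25,1,0.2,-1,0,0,0,-0.25,1,0.2,-1,0,0,0,-0.25,1,0.2,-1,0,0,0,-0.25,1,0.2,-1,0,0,0,-0.25,1,0.2,-1,0,0,0,-0.25,1,0.2,-1,0,0,0,-0.25,1,0.2,-1,0,0,0,-0.25]'

```text
t: 0.77
position: [0.2951, 0.3227, 0.2256]
orientation: [0.0, 0.562, 0.827, -0.0]
force: [0.0, 0.7, 0.5]
finger_gap: 0.092
```

>>> move_arm --steps '[1,0.2,-1,0,0,0,-0.25,1,0.2,-1,0,0,0,-0.25,1,0.2,-1,0,0,0,-0.25,1,0.2,-1,0,0,0,-0.25,1,0.2,-1,0,0,0,-0.25,1,0.2,-1,0,0,0,-0.25,1,0.2,-1,0,0,0,-0.25,1,0.2,-1,0,0,0,-0.25]'

```text
t: 1.43
position: [0.3459, 0.0737, 0.2258]
orientation: [0.0, 0.835, 0.549, 0.0]
force: [-0.1, -0.3, 0.8]
finger_gap: 0.0915
```

>>> move_arm --steps '[1,0.3,-1,0,0,0,-0.2,1,0.3,-1,0,0,0,-0.2,1,0.3,-1,0,0,0,-0.2,1,0.3,-1,0,0,0,-0.2,1,0.3,-1,0,0,0,-0.2,1,0.3,-1,0,0,0,-0.2,1,0.3,-1,0,0,0,-0.2,1,0.3,-1,0,0,0,-0.2]'

```text
t: 2.1
position: [0.4221, -0.1756, 0.2253]
orientation: [-0.0, 0.964, 0.268, 0.0]
force: [-0.7, 0.5, -0.2]
finger_gap: 0.0918
```

>>> move_arm --steps '[1,0.066,-0.232,0,0,0,-0.006,1,0.066,-0.232,0,0,0,-0.006,1,0.066,-0.232,-0.15,0,0,-0.006,1,0.066,-0.232,-0.3,0,0,-0.006,1,0.066,-0.232,-0.45,0,0,-0.006,1,0.066,-0.232,-0.6,0,0,-0.006,1,0.066,-0.232,-0.7,0,0,-0.006,1,0.066,-0.232,-0.75,0,0,-0.006,1,0.066,-0.232,-0.8,0,0,-0.006,1,0.066,-0.232,-0.8,0,0,-0.006,1,0.066,-0.232,-0.8,0,0,-0.006]'

```text
t: 3.02
position: [0.4367, -0.2305, 0.0252]
orientation: [-0.001, 0.966, 0.259, -0.001]
force: [0.8, 0.1, -0.8]
finger_gap: 0.0919
```

>>> move_arm --steps '[-0.3,0,0,0,0,0,0,-0.6,0,0,0,0,0,0,-1,0,0,0,0,0,0,-1,0,0,0,0,0,0,-1,0,0,0,0,0,0,-1,0,0,0,0,0,0,-1,0,0,0,0,0,0,-1,0,0,0,0,0,0,-1,0,0,0,0,0,0,-1,0,0,0,0,0,0]' --force 30

```text
t: 3.85
position: [0.4366, -0.2332, 0.0256]
orientation: [0.0, 0.966, 0.257, 0.0]
force: [-0.2, -0.8, -0.9]
finger_gap: 0.0276
```

Gripped, with a gap of 27.6 mm. Next I'll lift it, turn it and carry it to just short of the plate.

>>> move_arm --steps '[-1,0,0,0.12,0,0,0,-1,0,0,0.24,0,0,0,-1,0,0,0.32,0,0,0,-1,0.03,0.2,0.32,0,0,0.08,-1,0.06,0.36,0.32,0,0,0.12,-1,0.09,0.5,0.32,0,0,0.16,-1,0.12,0.64,0.32,0,0,0.2,-1,0.14,0.76,0.32,0,0,0.24,-1,0.156,0.88,0.32,0,0,0.28,-1,0.156,1,0.32,0,0,0.3087,-1,0.156,1,0.32,0,0,0.3087,-1,0.156,1,0.32,0,0,0.3087]'

```text
t: 4.85
position: [0.4749, 0.0185, 0.1052]
orientation: [-0.0, 0.732, 0.681, -0.0]
force: [-0.4, -0.5, -3.4]
finger_gap: 0.0279
```

>>> move_arm --steps '[-1,0,0.04,0,0,0,0,-1,0,0.08,-0.05,0,0,0,-1,0,0.08,-0.12,0,0,0,-1,0,0.08,-0.18,0,0,0,-1,0,0.08,-0.22,0,0,0,-1,0,0.08,-0.25,0,0,0,-1,0,0.08,-0.27,0,0,0,-1,0,0.08,-0.28,0,0,0,-1,0,0.08,-0.28,0,0,0,-1,0,0.08,-0.28,0,0,0]'

```text
t: 5.68
position: [0.4758, 0.0369, 0.0359]
orientation: [0.0, 0.735, 0.678, 0.0]
force: [0.3, 0.3, -3.6]
finger_gap: 0.0276
```

Run:
```python
from fit import *
cv2.imwrite("pics/top1.png",vision.capture("top"));cv2.imwrite("pics/scene1.png",vision.capture("scene"))
t=cv2.imread("pics/top1.png");s=cv2.imread("pics/scene1.png")
cv2.imwrite("pics/c3.png",np.hstack([tile(t,280,180,80,100,5),tile(s,265,200,80,100,5)]))
print(env.get_state()['force'],env.get_state()['position'],plate(t,"top",[.5575,.0323,-.08]))
```

```text
[ 0.63937497 -0.32085249 -2.66965761] [0.47595801 0.03696706 0.0361205 ] (array([ 0.57959172,  0.03261047, -0.17455369]), np.float64(1588.8259599673206))
```

View pics/c3.png

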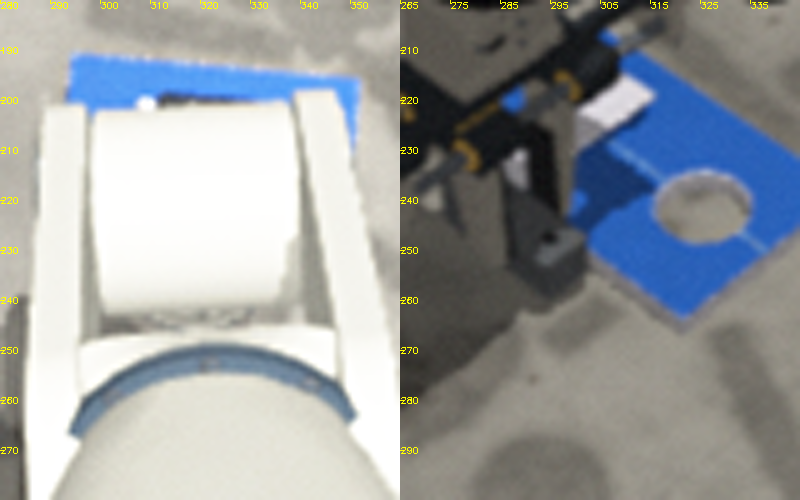

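The arm hides most of the top view. The scene view shows the blade end at about (307–316, 214–219). I'll compare that with the prediction.

Run:
```python
from fit import *
p=[.4759,.0369,-.0806]
# square pt relative to TCP: y+4mm
for q in([.114,.040,.0257],[.114,.016,.0257],[.014,-.040,.0362]): print(proj("scene",pose(p,[[q[0],q[1]+.004,q[2]]])).round(1), end=' ')
i=cv2.imread("pics/scene1.png");g=i.astype(int);print()
cv2.imwrite("pics/c4.png",tile(i,285,195,45,50,12))
```

```text
[[310.2 214.7]] [[316.6 218.9]] [[303.5 247.5]]
```

View pics/c4.png

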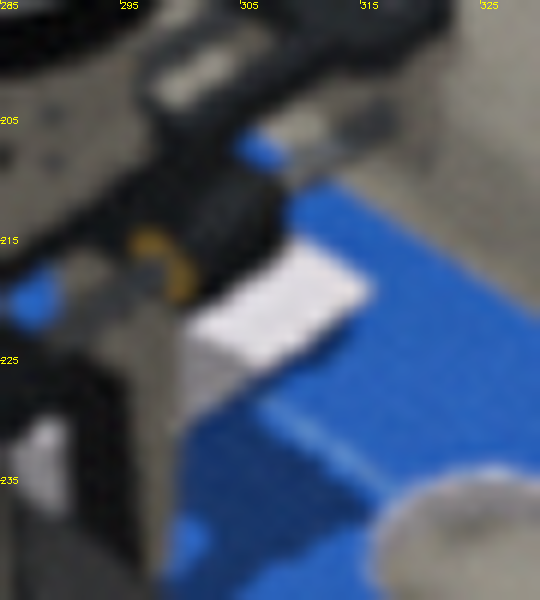

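The observed blade corner is within about 1–2 mm of the prediction. I'll bias it 1 mm right, lower it, and slide in slowly while watching the force.

>>> move_arm --steps '[-1,0,-0.004,-0.02,0,0,0,-1,0,-0.004,-0.034,0,0,0,-1,0,-0.004,-0.04,0,0,0,-1,0,-0.004,-0.04,0,0,0,-1,0.006,-0.0045,-0.04,0,0,0,-1,0.012,-0.005,-0.04,0,0,0,-1,0.018,-0.0055,-0.04,0,0,0,-1,0.024,-0.006,-0.04,0,0,0,-1,0.024,-0.006,-0.04,0,0,0,-1,0.024,-0.006,-0.04,0,0,0]'

```text
t: 6.62
position: [0.4811, 0.0355, 0.0256]
orientation: [-0.0, 0.735, 0.678, -0.0]
force: [-2.1, -0.1, 3.3]
finger_gap: 0.0282
```

>>> move_arm --steps '[-1,0.002,0,0,0,0,0,-1,0.004,0,0,0,0,0,-1,0.004,0,0,0,0,0,-1,0.004,0,0,0,0,0]'

```text
t: 6.95
position: [0.4812, 0.0355, 0.0256]
orientation: [-0.001, 0.735, 0.678, -0.001]
force: [-6.6, 0.6, 7.6]
finger_gap: 0.0276
```

>>> move_arm --steps '[-1,0,0,0.002,0,0,0,-1,0,0,0.003,0,0,0,-1,0,0,0.003,0,0,0]'

```text
t: 7.2
position: [0.483, 0.0355, 0.0263]
orientation: [0.0, 0.735, 0.678, 0.0]
force: [-0.3, 0.1, -3.3]
finger_gap: 0.0279
```

Run:
```python
from fit import *
s=vision.capture("scene");t=vision.capture("top");cv2.imwrite("pics/scene2.png",s);cv2.imwrite("pics/top2.png",t)
S=env.get_state();print(S['position'],S['force'],S['moment'])
# plate's visible far edges: compare before/after
for n,i,x,y,w,h in(("top",t,292,187,66,10),("scene",s,305,210,50,60)):
    a=cv2.imread(f"pics/{n}1.png")[y:y+h,x:x+w].astype(np.float32).mean(2);b=i[y:y+h,x:x+w].astype(np.float32).mean(2)
    print(n,cv2.phaseCorrelate(a,b),np.abs(a-b).mean())
cv2.imwrite("pics/c5.png",tile(s,285,215,50,50,12))
```

```text
[0.48278246 0.035459   0.02622459] [ 0.23361741 -0.32549788 -3.58288801] [-0.0999778   0.12995661  0.01603631]
top ((0.16715091005757898, 0.08741264819829375), 0.9556558317608304) 17.796463
scene ((1.0937704793628313, 0.5852541066135437), 0.4087818374633789) 5.7376666
```

View pics/c5.png

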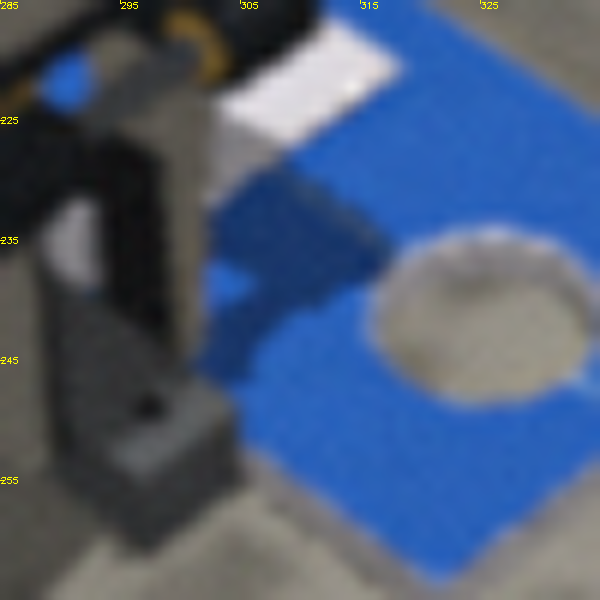

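That force was bench friction. The square now floats about 0.5 mm up with no contact, so I'll nudge it towards the plate.

>>> move_arm --steps '[-1,0.002,0,0,0,0,0,-1,0.004,0,0,0,0,0,-1,0.004,0,0,0,0,0]'

```text
t: 7.55
position: [0.4837, 0.0355, 0.0263]
orientation: [0.0, 0.735, 0.678, 0.0]
force: [-0.0, 0.1, -2.5]
finger_gap: 0.0276
```

>>> move_arm --steps '[-1,0.002,0,0,0,0,0,-1,0.004,0,0,0,0,0,-1,0.004,0,0,0,0,0]'

```text
t: 7.8
position: [0.4842, 0.0355, 0.0262]
orientation: [-0.0, 0.735, 0.678, -0.0]
force: [-1.3, -0.0, -4.0]
finger_gap: 0.0277
```

>>> move_arm --steps '[-1,0.002,0,0,0,0,0,-1,0.002,0,0,0,0,0,-1,0.002,0,0,0,0,0]'

```text
t: 8.05
position: [0.4844, 0.0354, 0.0262]
orientation: [-0.0, 0.735, 0.678, -0.0]
force: [-2.9, 0.2, -2.7]
finger_gap: 0.0275
```

Run:
```python
from rig import env
S=env.get_state();print(S['position'],S['force'],S['moment'])
```

```text
[0.48436457 0.03543199 0.02619179] [-2.85575474  0.19850828 -2.73993147] [-0.15227041  0.68906554  0.13269352]
```

The moment puts the contact at the stock's left (blade) end, so I'll turn it slightly positive to make it flush.

>>> move_arm --steps '[-1,0.0008,0,0,0,0,0.0017,-1,0.0008,0,0,0,0,0.0017,-1,0.0008,0,0,0,0,0.0017]'

```text
t: 8.3
position: [0.4844, 0.0355, 0.0261]
orientation: [-0.0, 0.733, 0.68, -0.001]
force: [-4.6, -0.3, -2.4]
finger_gap: 0.0277
```

Run:
```python
from rig import env
S=env.get_state();print(S['position'],S['force'],S['moment'],S['orientation'])
```

```text
[0.48441219 0.03545621 0.02614194] [-4.58762835 -0.29341049 -2.43960618] [-0.12749771  1.01979503 -0.07799943] [-4.95211984e-04  7.33088888e-01  6.80132432e-01 -5.58872014e-04]
```

Both ends are now bearing on the plate. I'll relax the push a little, lower onto the bench and release.

>>> move_arm --steps '[-1,0,0,-0.001,0,0,0,-1,-0.0008,0,-0.0025,0,0,0,-1,-0.0008,0,-0.0025,0,0,0,-0.3,-0.0008,0,-0.0025,0,0,0,0,-0.0008,0,-0.0025,0,0,0,0,-0.0008,0,-0.0025,0,0,0,0,-0.0008,0,-0.0025,0,0,0,0,-0.0008,0,-0.0025,0,0,0]'

```text
t: 8.97
position: [0.4857, 0.0355, 0.026]
orientation: [0.0, 0.733, 0.68, 0.001]
force: [0.2, -0.0, -0.8]
finger_gap: 0.0458
```

>>> move_arm --steps '[0,0,0,0.04,0,0,0,0,0,0,0.12,0,0,0,0,0,0,0.25,0,0,0,0,0,0,0.4,0,0,0,0,0,0.1,0.55,0,0,0,0,0,0.3,0.7,0,0,0,0,-0.05,0.45,0.8,0,0,0,0,-0.1,0.6,0.8,0,0,0,0,-0.15,0.75,0.8,0,0,0,0,-0.2,0.9,0.8,0,0,0,0,-0.2,1,0.8,0,0,0,0,-0.2,1,0.8,0,0,0]'

```text
t: 9.97
position: [0.434, 0.2914, 0.2273]
orientation: [-0.001, 0.732, 0.681, 0.002]
force: [-0.3, -0.5, 0.1]
finger_gap: 0.046
```

Run:
```python
from fit import *
s=vision.capture("scene");t=vision.capture("top");cv2.imwrite("pics/scene3.png",s);cv2.imwrite("pics/top3.png",t)
cv2.imwrite("pics/c6.png",np.hstack([tile(t,285,180,80,80,5),tile(s,265,200,80,80,5)]))
```

```text
(no output)
```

View pics/c6.png

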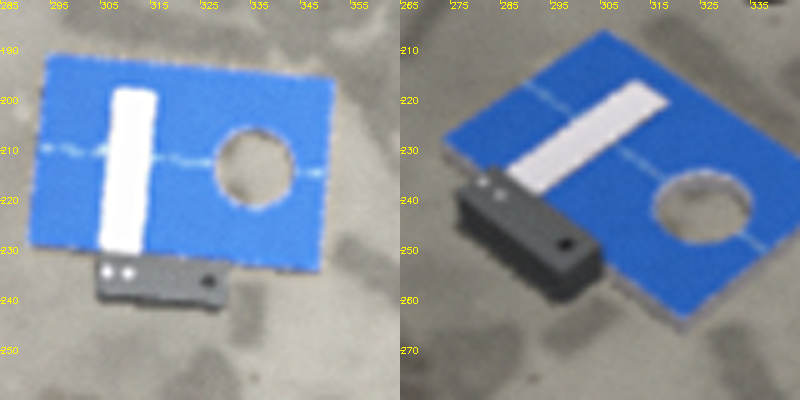

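The square is flush, but the blade seems to cover at least half of the mark: in the top view the white circle is just visible at (305,210) left of the blade. I'll measure it.

Run:
```python
from fit import *
for n in("top","scene"):
    i=cv2.imread(f"pics/{n}3.png");i0=cv2.imread(f"pics/{n}0.png")
    p=np.array([.5575,.0323,-.0805])
    print(n,"mark px",proj(n,pose(p,[[0,.045,.012]])).round(2))
    # intensity profile in red along plate y at given plate x, z=12 (mark) both images
    ys=np.arange(.064,.009,-.0025)
    for lab,im,x,z in(("before",i0,0,.012),("now x0",i,0,.0155),("now x25",i,.025,.0155),("now x-30",i,-.03,.0155),("now x-50",i,-.05,.0155)):
        uv=proj(n,pose(p,np.c_[np.full(len(ys),x),ys,np.full(len(ys),z)])).astype(np.float32)
        print(lab,cv2.remap(im,uv[None],None,cv2.INTER_LINEAR)[0,:,2])
print((ys*1e3).round(1))
for n in("top","scene"):
    i=cv2.imread(f"pics/{n}3.png");b=i.astype(float)
    x,y=(285,185) if n=="top" else (270,203)
    u=proj(n,[[.5575,.0323,.012]])[0].astype(int)-25
    a=cv2.imread(f"pics/{n}0.png")
    g=lambda q:cv2.cvtColor(q,cv2.COLOR_BGR2GRAY).astype(np.float32)
    X,Y,W,H=(325,195,32,42) if n=="top" else(310,228,36,38)
    print(n,"bore shift px",cv2.phaseCorrelate(g(a)[Y:Y+H,X:X+W],g(i)[Y:Y+H,X:X+W]))
```

```text
top mark px [[306.25 210.19]]
before [137 128 115 125 152 185 209 172 161 175 184 136 126 132 137 138 146 161
 183 178 153 134]
now x0 [112 104  93  99 121 152 179 203 235 255 255 254 253 253 253 253 255 251
 207 160 127 117]
now x25 [ 75  76  76  75  75  71  75 137 213 255 255 254 253 253 254 255 255 239
 181 103  71  81]
now x-30 [ 78  75  78  78  76  76  77 151 221 255 255 253 253 253 253 253 255 255
 195 120  73  77]
now x-50 [ 76  77  77  76  77  77  90 134 228 251 255 254 253 253 253 254 255 237
 170  89  76  80]
scene mark px [[300.95 223.95]]
before [64 69 63 62 64 78 86 87 84 93 89 76 76 67 65 65 69 70 65 64 67 75]
now x0 [ 55  57  61  62  54  54  77 131 185 212 220 219 217 217 217 218 219 196
 129  76  57  59]
now x25 [ 39  41  41  42  39  39  70 124 180 216 223 221 219 218 217 219 219 187
 124  63  37  38]
now x-30 [ 41  41  41  41  39  40  58 112 179 209 220 218 216 214 213 214 210 176
 115  58  41  38]
now x-50 [ 42  40  40  41  41  42  60 118 199 213 220 216 217 215 213 212 213 187
 120  66  42  41]
[64.  61.5 59.  56.5 54.  51.5 49.  46.5 44.  41.5 39.  36.5 34.  31.5
 29.  26.5 24.  21.5 19.  16.5 14.  11.5]
top bore shift px ((0.0472927334169686, 0.08943559829149805), 0.705693413151635)
scene bore shift px ((0.07132374932646712, -0.022073372854766404), 0.9131652706199223)
```

The plate moved less than 0.3 mm. The blade edge is at about y 44.4 and the mark is at 45, so the square has to go about 2.8 mm further right. I'll go back and regrip it.

>>> move_arm --steps '[0,0.05,-0.25,0,0,0,0,0,0.12,-0.5,0,0,0,0,0,0.197,-0.75,0,0,0,0,0,0.197,-0.9,-0.1,0,0,0,0,0.197,-1,-0.2,0,0,0,0,0.197,-1,-0.35,0,0,0,0,0.197,-1,-0.5,0,0,0,0,0.197,-1,-0.65,0,0,0,0,0.197,-1,-0.74,0,0,0,0,0.197,-1,-0.79,0,0,0,0,0.197,-1,-0.8,0,0,0,0,0.197,-1,-0.8,0,0,0,-0.6,0.197,-1,-0.8,0,0,0,-1,0.197,-1,-0.8,0,0,0,-1,0.197,-1,-0.8,0,0,0,-1,0.197,-1,-0.8,0,0,0,-1,0.197,-1,-0.8,0,0,0]'

```text
t: 11.48
position: [0.4843, 0.0351, 0.0264]
orientation: [0.0, 0.733, 0.68, 0.0]
force: [-2.0, -3.8, 6.8]
finger_gap: 0.0278
```

>>> move_arm --steps '[-1,0,0,0.002,0,0,0,-1,-0.004,0,0.004,0,0,0,-1,-0.004,0,0.004,0,0,0,-1,-0.0045,-0.006,0.004,0,0,0,-1,-0.005,-0.0112,0.004,0,0,0,-1,-0.005,-0.0112,0.003,0,0,0,-1,-0.005,-0.0112,0.003,0,0,0]'

```text
t: 12.07
position: [0.4829, 0.0325, 0.0264]
orientation: [-0.0, 0.733, 0.68, -0.0]
force: [-0.9, -0.5, -2.0]
finger_gap: 0.0275
```

Run:
```python
from rig import env
S=env.get_state();print(S['position'],S['force'],S['moment'],S['orientation'])
```

```text
[0.4829184  0.03254603 0.02644985] [-0.85315997 -0.47791752 -1.9835409 ] [-0.15332169  0.15989564  0.0554422 ] [-4.30841984e-05  7.33091304e-01  6.80130228e-01 -1.07712047e-04]
```

>>> move_arm --steps '[-1,0.002,0,0.001,0,0,0,-1,0.004,0,0.001,0,0,0,-1,0.006,0,0.001,0,0,0,-1,0.007,0,0.001,0,0,0,-1,0.007,0,0.001,0,0,0]'

```text
t: 12.48
position: [0.4842, 0.0327, 0.0266]
orientation: [-0.0, 0.733, 0.68, -0.0]
force: [-1.6, 1.6, -1.5]
finger_gap: 0.0272
```

Run:
```python
from rig import env
S=env.get_state();print(S['position'],S['force'],S['moment'],S['orientation'])
```

```text
[0.48421835 0.0326976  0.02655722] [-1.61324968  1.60090654 -1.54528472] [-0.08196476  0.56713311 -0.10508756] [-3.65197556e-04  7.33070045e-01  6.80152931e-01 -4.07763759e-04]
```

>>> move_arm --steps '[-1,0.001,0,0,0,0,-0.0007,-1,0.0018,0,0,0,0,-0.0007,-1,0.0018,0,0,0,0,-0.0007]'

```text
t: 12.73
position: [0.4842, 0.0327, 0.0265]
orientation: [-0.001, 0.734, 0.679, -0.001]
force: [-6.2, 0.1, 0.1]
finger_gap: 0.0271
```

Run:
```python
from rig import env
S=env.get_state();print(S['position'],S['force'],S['moment'],S['orientation'])
```

```text
[0.48423966 0.03268595 0.02651119] [-6.23573387  0.12285625  0.1047819 ] [0.0235928  1.10038287 0.00211084] [-6.10479335e-04  7.33798881e-01  6.79366140e-01 -6.91663545e-04]
```

The contact is balanced, so I'll relax, lower and release.

>>> move_arm --steps '[-1,-0.0015,0,-0.001,0,0,0,-1,-0.002,0,-0.003,0,0,0,-1,-0.002,0,-0.003,0,0,0,-0.3,-0.002,0,-0.003,0,0,0,0,-0.002,0,-0.003,0,0,0,0,-0.002,0,-0.003,0,0,0,0,-0.002,0,-0.003,0,0,0,0,-0.002,0,-0.003,0,0,0]'

```text
t: 13.4
position: [0.4853, 0.0327, 0.0261]
orientation: [0.0, 0.734, 0.679, 0.0]
force: [0.3, -0.2, 0.4]
finger_gap: 0.046
```

>>> move_arm --steps '[0,0,0,0.04,0,0,0,0,0,0,0.12,0,0,0,0,0,0,0.25,0,0,0,0,0,0,0.4,0,0,0,0,0,0.1,0.55,0,0,0,0,0,0.3,0.7,0,0,0,0,-0.05,0.45,0.8,0,0,0,0,-0.1,0.6,0.8,0,0,0,0,-0.15,0.75,0.8,0,0,0,0,-0.2,0.9,0.8,0,0,0,0,-0.2,1,0.8,0,0,0,0,-0.2,1,0.8,0,0,0]'

```text
t: 14.4
position: [0.4337, 0.2886, 0.2274]
orientation: [-0.001, 0.733, 0.681, 0.002]
force: [0.0, -0.0, -0.4]
finger_gap: 0.0461
```

Run:
```python
from fit import *
for n in("top","scene"):
    i=vision.capture(n);cv2.imwrite(f"pics/{n}4.png",i);p=np.array([.5575,.0323,-.0805]); a=cv2.imread(f"pics/{n}0.png")
    ys=np.arange(.064,.009,-.0025)
    for x,z in((0,.0155),(.025,.0155),(-.03,.0155),(-.05,.0155)):
        uv=proj(n,pose(p,np.c_[np.full(len(ys),x),ys,np.full(len(ys),z)])).astype(np.float32)
        print(x,cv2.remap(i,uv[None],None,cv2.INTER_LINEAR)[0,:,2])
    g=lambda q:cv2.cvtColor(q,cv2.COLOR_BGR2GRAY).astype(np.float32)
    X,Y,W,H=(325,195,32,42) if n=="top" else(310,228,36,38)
    print(n,"bore shift px",cv2.phaseCorrelate(g(a)[Y:Y+H,X:X+W],g(i)[Y:Y+H,X:X+W]))
print((ys*1e3).round(1))
t=cv2.imread("pics/top4.png");s=cv2.imread("pics/scene4.png")
cv2.imwrite("pics/c7.png",np.vstack([np.hstack([tile(t,290,190,50,58,8),tile(s,270,205,50,58,8)])]))
```

```text
0 [111 103  94 100 120 145 171 150 171 218 255 255 253 253 253 253 254 255
 246 198 137 110]
0.025 [ 76  76  77  78  77  75  71  84 135 217 254 255 254 253 253 254 255 255
 228 165  80  77]
-0.03 [ 76  78  78  79  79  78  76  78 140 213 255 255 253 253 253 253 254 255
 250 194 115  72]
-0.05 [ 75  76  77  78  79  78  75  84 152 229 255 255 254 253 253 253 254 255
 252 187 108  74]
top bore shift px ((0.11429029337392294, 0.33759399365041887), 0.658430442545149)
0 [ 57  59  61  62  56  59  77 105 143 184 215 220 220 217 215 217 218 211
 181 129  75  55]
0.025 [ 38  40  42  41  41  39  39  51 106 168 208 222 221 220 218 218 219 216
 188 122  62  41]
-0.03 [ 42  40  41  41  41  38  38  60 120 181 218 220 216 214 213 213 215 208
 177 119  62  39]
-0.05 [ 40  41  41  40  42  42  39  59 106 164 211 217 217 214 216 212 215 210
 178 119  56  40]
scene bore shift px ((0.002984842263497711, 0.021293251361058196), 0.9771384961075253)
[64.  61.5 59.  56.5 54.  51.5 49.  46.5 44.  41.5 39.  36.5 34.  31.5
 29.  26.5 24.  21.5 19.  16.5 14.  11.5]
```

View pics/c7.png

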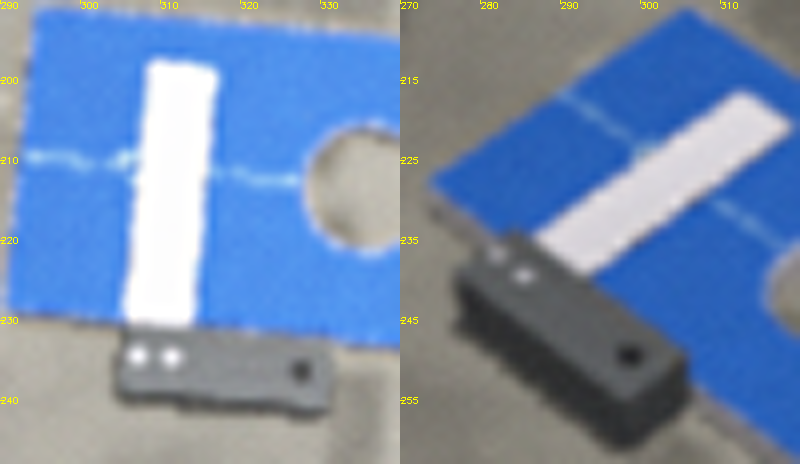

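The blade edge is now at plate y ≈ 41.8, about 3.2 mm from the mark. It lies parallel and the plate hasn't moved. Next is the scriber, starting with one enlarged overlay to check its axis position.

Run:
```python
from fit import *
st=[.5112,.3275,.0477]
ims=[]
for n,x0,y0 in(("top",203,192),("scene",192,140)):
    i=tile(cv2.imread(f"pics/{n}0.png"),x0,y0,40,60,10)
    for x,zt in((-.045,.134),(0,.124),(.048,.078)):
        uv=(proj(n,pose(st,[[x,0,z] for z in(.07,.08,.101,zt)]))-[x0-.5,y0-.5])*10
        for q in uv: cv2.circle(i,tuple(np.round(q).astype(int).tolist()),2,(0,255,0),-1)
    print(n,proj(n,pose(st,[[-.045,0,.07],[-.045,.002,.07],[-.045,0,.134]])).round(1).tolist())
    ims.append(i)
cv2.imwrite("pics/c8.png",np.hstack(ims)); print(pose(st,[[-.045,0,.095]]))
```

```text
top [[219.9, 237.7], [219.3, 237.7], [214.3, 235.4]]
scene [[209.1, 187.8], [208.6, 187.5], [204.1, 169.0]]
[[0.46625118 0.32535431 0.095     ]]
```

View pics/c8.png

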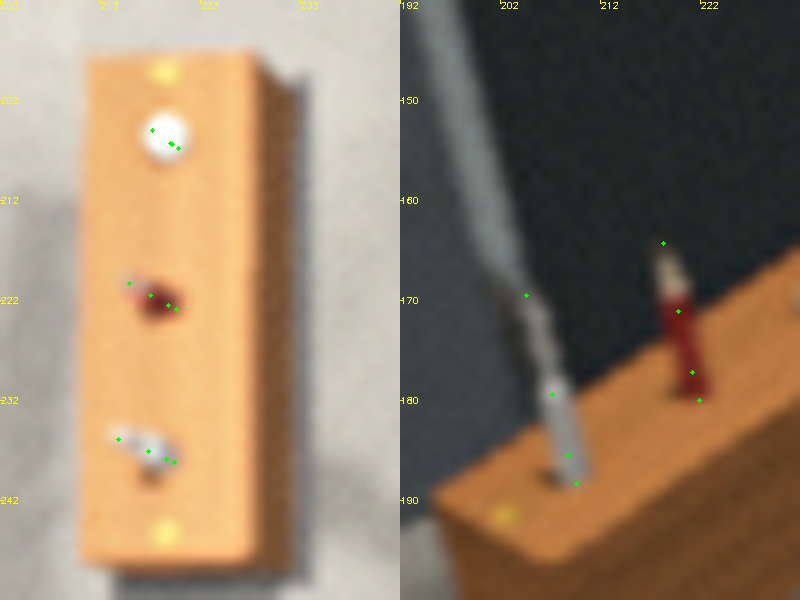

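The overlay matches the scriber. The green points lie along the grey stick at top (218,237) and scene (208,186), and the pencil is the red one at the middle hole. Grasp axis is about (0.467, 0.3255).

Run:
```python
from rig import env
from scipy.spatial.transform import Rotation as R
import numpy as np
S=env.get_state();q=S['orientation'];r=R.from_quat(np.r_[q[1:],q[0]]).as_matrix()
print(S['t'],S['position'],np.degrees(np.arctan2(r[1,1],r[0,1])),S['qpos'].round(3),r.round(3).tolist())
```

```text
14.5 [0.43412222 0.28405491 0.22654756] -4.216897028400501 [ 0.577  0.186  1.858 -0.     1.097  0.65 ] [[0.074, 0.997, 0.0], [0.997, -0.074, 0.0], [0.0, 0.0, -1.0]]
```

>>> move_arm --steps '[0,0.132,0.166,0,0,0,0.538,0,0.132,0.166,0,0,0,0.538,0,0.132,0.166,0,0,0,0.538,0,0.132,0.166,0,0,0,0.538,0,0.132,0.166,0,0,0,0.538,0,0.132,0.166,0,0,0,0.538,0,0.132,0.166,0,0,0,0.538,0,0.132,0.166,0,0,0,0.538,0,0.132,0.166,0,0,0,0.538,0,0.132,0.166,0,0,0,0.538,0,0.132,0.166,0,0,0,0.538,0,0.132,0.166,0,0,0,0.538,0,0.132,0.166,0,0,0,0.538,0,0.132,0.166,0,0,0,0.538,0,0.132,0.166,0,0,0,0.538,0,0.132,0.166,0,0,0,0.538,0,0.132,0.166,0,0,0,0.538]'

```text
t: 15.92
position: [0.468, 0.3233, 0.2261]
orientation: [0.0, -0.019, 1.0, -0.0]
force: [-0.4, 0.2, 0.0]
finger_gap: 0.0463
```

>>> move_arm --steps '[0,-0.004,0.009,-0.1,0,0,0,0,-0.004,0.009,-0.22,0,0,0,0,-0.004,0.009,-0.34,0,0,0,0,-0.004,0.009,-0.44,0,0,0,0,-0.004,0.009,-0.51,0,0,0,0,-0.004,0.009,-0.55,0,0,0,0,-0.004,0.009,-0.556,0,0,0,0,-0.004,0.009,-0.556,0,0,0,0,-0.004,0.009,-0.556,0,0,0]'

```text
t: 16.67
position: [0.4674, 0.3268, 0.088]
orientation: [0.001, -0.021, 1.0, 0.0]
force: [0.5, -0.1, 0.1]
finger_gap: 0.0457
```

Run:
```python
from h import *
S=env.get_state();print(S['position'],S['force'])
t=vision.capture("top");s=vision.capture("scene")
cv2.imwrite("pics/c9.png",np.hstack([tile(t,190,180,66,90,6),tile(s,175,130,66,90,6)]))
```

```text
[0.46742923 0.32679993 0.08803341] [ 0.52261771 -0.12895702  0.07616413]
```

View pics/c9.png

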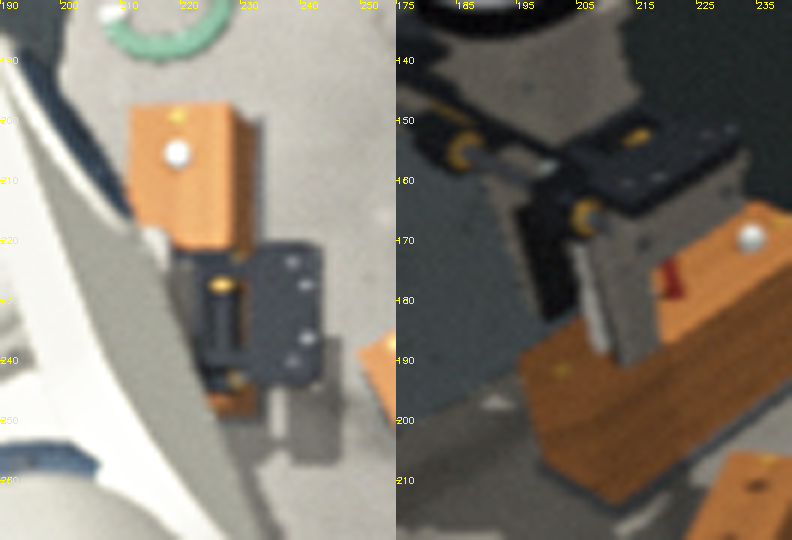

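The fingers straddle the scriber, clear of the pencil and the block. I'll close gently and watch the side force.

>>> move_arm --steps '[-0.5,0,-0.002,0,0,0,0,-0.7,0,-0.002,0,0,0,0,-0.8,0,-0.002,0,0,0,0,-1,0,-0.002,0,0,0,0,-1,0,-0.002,0,0,0,0,-1,0,-0.002,0,0,0,0,-1,0,-0.002,0,0,0,0]' --force 20

```text
t: 17.35
position: [0.4668, 0.3261, 0.087]
orientation: [0.0, -0.021, 1.0, 0.0]
force: [-0.5, 1.4, 0.4]
finger_gap: 0.0074
```

>>> move_arm --steps '[-1,0,0,0.02,0,0,0,-1,0,0,0.06,0,0,0,-1,0,0,0.12,0,0,0,-1,0,0,0.18,0,0,0,-1,0,0,0.26,0,0,0,-1,0,0,0.36,0,0,0,-1,0,0,0.46,0,0,0,-1,0,0,0.56,0,0,0,-1,0,0,0.56,0,0,0]'

```text
t: 18.1
position: [0.4688, 0.3272, 0.2329]
orientation: [0.003, -0.021, 1.0, 0.002]
force: [1.0, 1.4, 0.3]
finger_gap: 0.0074
```

Grasped and drawn out. Next I'll work out the lean and the approach.

```bash
cat > plan.py <<'E'
import sys,numpy as np
from scipy.spatial.transform import Rotation as R
from rig import env
S=env.get_state();q=S['orientation'];r=R.from_quat(np.r_[q[1:],q[0]])
f=np.radians(8);zt=np.array([np.cos(f),np.sin(f),-1])/2**.5; yt=np.array([-np.sin(f),np.cos(f),0])
T=R.from_matrix(np.c_[np.cross(yt,zt),yt,zt])
rv=(T*r.inv()).as_rotvec()/np.pi
tip=np.array([.561,.0771,.027]);tcp=tip-.081*zt
print("t",S['t'],"pos",S['position'],"rot frac",rv.round(4),"tcp goal",tcp.round(4),"shift frac",((tcp-S['position'])/.25).round(4))
print("tip now",(S['position']+.081*r.as_matrix()[:,2]).round(4),"z",r.as_matrix()[:,2].round(3),"F",S['force'].round(1),"q",S['qpos'].round(3),"gap",S['finger_gap'])
E
python3 plan.py
```

```text
t 18.1 pos [0.46883416 0.3272417  0.23292587] rot frac [ 0.0214 -0.247   0.0289] tcp goal [0.5043 0.0691 0.0843] shift frac [ 0.1418 -1.0325 -0.5946]
tip now [0.4694 0.3276 0.1519] z [ 0.006  0.004 -1.   ] F [1.  1.4 0.3] q [ 0.607  0.259  1.747 -0.     1.127 -1.006] gap 0.007426773253177245
```

>>> move_arm --steps '[-1,0,0,0,0,0,0,-1,0,-0.12,0,0,0,0,-1,0.02,-0.26,0,0,0,0,-1,0.04,-0.4,0,0,0,0,-1,0.06,-0.54,0,0,0,0,-1,0.08,-0.68,0,0.003,-0.035,0.004,-1,0.1,-0.82,0,0.006,-0.07,0.008,-1,0.12,-0.96,0,0.009,-0.105,0.012,-1,0.14,-1,0,0.012,-0.14,0.016,-1,0.14,-1,0,0.015,-0.175,0.02,-1,0.14,-1,0,0.018,-0.21,0.024,-1,0.14,-1,0,0.0214,-0.247,0.0289,-1,0.14,-1,0,0.0214,-0.247,0.0289,-1,0.14,-1,0,0.0214,-0.247,0.0289,-1,0.14,-1,0,0.0214,-0.247,0.0289]'

```text
t: 19.35
position: [0.4992, 0.0757, 0.2245]
orientation: [0.377, -0.064, 0.924, 0.025]
force: [-0.8, -0.4, -0.3]
finger_gap: 0.0073
```

```bash
python3 plan.py
python3 - <<'E'
from h import *
for n in("top","scene"): cv2.imwrite(f"pics/{n}5.png",vision.capture(n))
t=cv2.imread("pics/top5.png");s=cv2.imread("pics/scene5.png")
S=env.get_state();
cv2.imwrite("pics/c10.png",np.hstack([tile(t,270,165,66,95,6),tile(s,250,140,66,95,6)]))
E
python3 plan.py | tail -1
```

```text
t 19.35 pos [0.49916026 0.07572192 0.22454709] rot frac [ 0.0013 -0.0031  0.0005] tcp goal [0.5043 0.0691 0.0843] shift frac [ 0.0205 -0.0264 -0.5611]
tip now [0.5553 0.0834 0.1667] z [ 0.693  0.094 -0.714] F [-0.8 -0.4 -0.3] q [ 0.159 -0.093  2.434 -0.584  0.03  -0.974] gap 0.007341209187039313
tip now [0.5573 0.083  0.1683] z [ 0.694  0.093 -0.714] F [ 0.4 -0.3 -0.9] q [ 0.159 -0.093  2.43  -0.574  0.034 -0.983] gap 0.007470729497041255
```

View pics/c10.png

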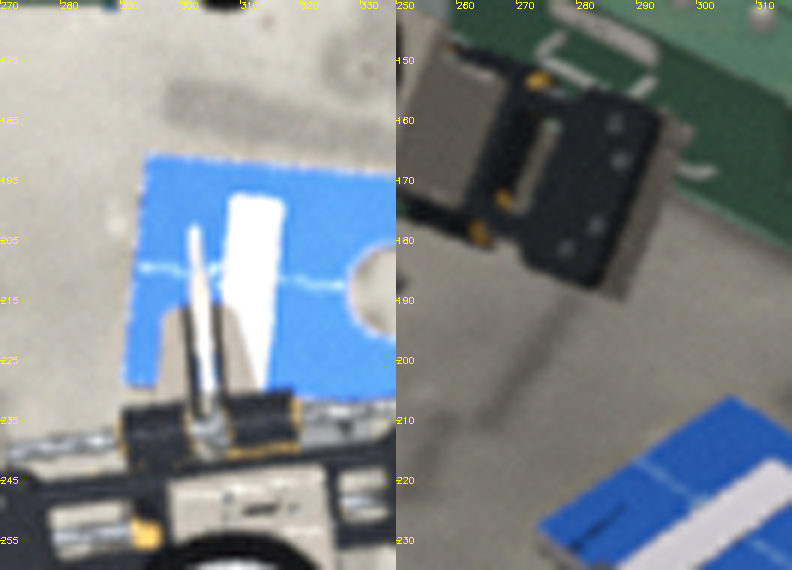

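The scriber is held well: in the top view it runs straight out of the fingers to its point at (301.7,202.3). But joint 5 is nearly at 0, which is a singular pose, so leaning forward is a bad choice. I'll fit a small kinematic model and check leaning sideways, with the gripper to the right and the tip pointing left.

```bash
cat > kin.py <<'E'
import numpy as np
from scipy.spatial.transform import Rotation as R
from scipy.optimize import least_squares
E=R.from_euler
def rot(q): return E('z',q[0])*E('y',q[1]+q[2])*E('z',q[3])*E('y',q[4])*E('z',q[5])
def fk(q,k):
    L1,L2,L3,h=k; A=q[1]+q[2]; r=L1*np.sin(q[1])+L2*np.sin(A)
    return E('z',q[0]).apply([r,0,h+L1*np.cos(q[1])+L2*np.cos(A)])+L3*rot(q).as_matrix()[:,2]
E
python3 - <<'E'
from kin import *
from h import *
D=[([1.16554,.35355,1.63403,0,1.15521,-.0024],[.24485,.57458,.22497]),([.577,.186,1.858,0,1.097,.65],[.43412,.28405,.22655]),
([.607,.259,1.747,0,1.127,-1.006],[.46883,.32724,.23293]),([.159,-.093,2.434,-.584,.03,-.974],[.49916,.07572,.22455])]
S=env.get_state();D.append((S['qpos'],S['position']))
r=least_squares(lambda k:np.concatenate([fk(q,k)-p for q,p in D]),[.4,.4,.2,.3]);k=r.x
print(k.round(4),(r.fun*1e3).round(1).reshape(-1,3).tolist())
q=S['orientation'];print(rot(S['qpos']).as_quat().round(3),q.round(3))
z=rot(S['qpos']).as_matrix()[:,2]; 
for d in(.081,): print("pred tip px",proj("top",S['position']+d*z).round(1),"+5mm world y:",proj("top",S['position']+d*z+[0,.005,0]).round(1))
tip=np.array([.561,.0771,.027])
for f in(60,75,90,105,120,150):
    a=np.radians(f);zt=np.array([np.cos(a),np.sin(a),-1])/2**.5;tcp=tip-.081*zt
    yt=np.array([-np.sin(a),np.cos(a),0])
    for sg in(1,-1):
        T=R.from_matrix(np.c_[np.cross(sg*yt,zt),sg*yt,zt])
        s=least_squares(lambda q:np.r_[(fk(q,k)-tcp)*5,(rot(q)*T.inv()).as_rotvec()],[0,.3,2,1.3,.9,0 if sg>0 else -2],bounds=([-2.63,-.92,.06,-1.3,0,-3.02],[2.63,2.1,2.66,4.44,2.69,3.02]))
        print(f,sg,s.x.round(2),"err",round(s.cost,5))
E
```

```text
[0.6124 0.4534 0.3384 0.1714] [[2.0, 0.9, -1.0], [-0.8, -2.0, 1.7], [0.1, -1.6, 0.9], [0.8, -1.2, -0.7], [0.2, -1.3, -0.9]]
[-0.698  0.608 -0.25   0.284] [ 0.378 -0.064  0.923  0.024]
pred tip px [[302.1 201.9]] +5mm world y: [[300.3 201.9]]
60 1 [-0.41  0.42  2.26  1.24  0.84 -2.51] err 0.0
60 -1 [-0.41  0.42  2.26  1.24  0.84  0.63] err 0.0
75 1 [-0.41  0.49  2.1   0.99  0.99 -2.48] err 0.0
75 -1 [-0.41  0.49  2.1   0.99  0.99  0.67] err 0.0
90 1 [-0.37  0.57  1.93  0.81  1.15 -2.48] err 0.0
90 -1 [-0.37  0.57  1.93  0.81  1.15  0.66] err 0.0
105 1 [-0.32  0.64  1.76  0.66  1.3  -2.52] err 0.0
105 -1 [-0.32  0.64  1.76  0.66  1.3   0.62] err 0.0
120 1 [-0.25  0.71  1.61  0.54  1.45 -2.59] err 0.0
120 -1 [-0.25  0.71  1.61  0.54  1.45  0.55] err 0.0
150 1 [-0.09  0.83  1.36  0.31  1.68 -2.79] err 0.0
150 -1 [-0.09  0.83  1.36  0.31  1.68  0.35] err 0.0
```

The model fits to about 2 mm, and the held point matches its predicted pixel, (302.1,201.9) against (301.7,202.3) seen. Leaning sideways is well inside the joint ranges. I'll go back to vertical first, then lean the other way.

>>> move_arm --steps '[-1,0,0,0,-0.0214,0.247,-0.0289,-1,0,0,0,-0.0214,0.247,-0.0289,-1,0,0,0,-0.0214,0.247,-0.0289,-1,0,0,0,-0.0214,0.247,-0.0289,-1,0,0,0,-0.0214,0.247,-0.0289,-1,0,0,0,-0.0214,0.247,-0.0289,-1,0,0,0,-0.0214,0.247,-0.0289,-1,0,0,0,-0.0214,0.247,-0.0289,-1,0,0,0,-0.0214,0.247,-0.0289,-1,0,0,0,-0.0214,0.247,-0.0289]'

```text
t: 20.28
position: [0.5012, 0.0764, 0.2262]
orientation: [0.001, -0.022, 1.0, 0.001]
force: [-0.1, -0.0, 0.4]
finger_gap: 0.0073
```

```bash
sed -i 's/f=np.radians(8)/f=np.radians(100)/; s/yt=np.array(\[-np.sin(f),np.cos(f),0\])/yt=-np.array([-np.sin(f),np.cos(f),0])/' plan.py; python3 plan.py
```

```text
t 20.2833 pos [0.50116786 0.076377   0.22617263] rot frac [ 0.1701  0.2126 -0.4325] tcp goal [0.5709 0.0207 0.0843] shift frac [ 0.2791 -0.2227 -0.5676]
tip now [0.5012 0.0765 0.1452] z [ 0.001  0.001 -1.   ] F [-0.1 -0.   0.4] q [ 1.470e-01  1.680e-01  1.882e+00  1.000e-03  1.091e+00 -1.467e+00] gap 0.007303280987010045
```

>>> move_arm --steps '[-1,0.279,-0.223,0,0.1701,0.2126,-0.4325,-1,0.279,-0.223,0,0.1701,0.2126,-0.4325,-1,0.279,-0.223,0,0.1701,0.2126,-0.4325,-1,0.279,-0.223,0,0.1701,0.2126,-0.4325,-1,0.279,-0.223,0,0.1701,0.2126,-0.4325,-1,0.279,-0.223,0,0.1701,0.2126,-0.4325,-1,0.279,-0.223,0,0.1701,0.2126,-0.4325,-1,0.279,-0.223,0,0.1701,0.2126,-0.4325,-1,0.279,-0.223,0,0.1701,0.2126,-0.4325,-1,0.279,-0.223,0,0.1701,0.2126,-0.4325,-1,0.279,-0.223,0,0.1701,0.2126,-0.4325,-1,0.279,-0.223,0,0.1701,0.2126,-0.4325,-1,0.279,-0.223,0,0.1701,0.2126,-0.4325,-1,0.279,-0.223,0,0.1701,0.2126,-0.4325,-1,0.279,-0.223,0,0.1701,0.2126,-0.4325,-1,0.279,-0.223,0,0.1701,0.2126,-0.4325,-1,0.279,-0.223,0,0.1701,0.2126,-0.4325]'

```text
t: 21.7
position: [0.5716, 0.0207, 0.2276]
orientation: [-0.293, 0.593, 0.709, 0.246]
force: [0.9, 0.5, -0.0]
finger_gap: 0.0075
```

```bash
python3 plan.py
```

```text
t 21.7 pos [0.5715692  0.02072302 0.22761819] rot frac [ 0.0002  0.0004 -0.0009] tcp goal [0.5709 0.0207 0.0843] shift frac [-2.500e-03 -1.000e-04 -5.734e-01]
tip now [0.5615 0.0771 0.1703] z [-0.124  0.696 -0.708] F [ 0.9  0.5 -0. ] q [-0.348  0.498  1.651  0.661  1.481 -0.757] gap 0.007493846099409294
```

>>> move_arm --steps '[-1,0,0,-0.1,0,0,0,-1,0,0,-0.2,0,0,0,-1,0,0,-0.3,0,0,0,-1,0,0,-0.38,0,0,0,-1,0,0,-0.44,0,0,0,-1,0,0,-0.48,0,0,0,-1,-0.002,0,-0.51,0,0,0,-1,-0.002,0,-0.53,0,0,0,-1,-0.002,0,-0.53,0,0,0,-1,-0.002,0,-0.53,0,0,0]'

```text
t: 22.53
position: [0.5713, 0.0201, 0.095]
orientation: [-0.294, 0.594, 0.708, 0.246]
force: [-0.3, -0.0, -0.3]
finger_gap: 0.0077
```

```bash
python3 plan.py
python3 - <<'E'
from h import *
for n in("top","scene"): cv2.imwrite(f"pics/{n}6.png",vision.capture(n))
t=cv2.imread("pics/top6.png");s=cv2.imread("pics/scene6.png")
cv2.imwrite("pics/c11.png",np.hstack([tile(t,292,192,33,46,12),tile(s,285,198,33,46,12)]))
E
python3 - <<'E'
from kin import *; from h import *
S=env.get_state(); q=S['orientation'];z=R.from_quat(np.r_[q[1:],q[0]]).as_matrix()[:,2]
tip=S['position']+.081*z
for n in("top","scene"): print(n,"tip",proj(n,[tip]).round(1),"mark",proj(n,[[.561,.0771,.012]]).round(1),"10mm up",proj(n,[tip+[0,0,.01]]).round(1))
E
```

```text
t 22.5333 pos [0.57131417 0.02010735 0.09497493] rot frac [-0.0002 -0.0003 -0.0001] tcp goal [0.5709 0.0207 0.0843] shift frac [-0.0015  0.0023 -0.0428]
tip now [0.5613 0.0766 0.0378] z [-0.124  0.697 -0.706] F [-0.3 -0.  -0.3] q [-0.35   0.672  1.705  0.688  1.303 -0.9  ] gap 0.007693552400810903
top tip [[306.2 208.7]] mark [[306.3 210.2]] 10mm up [[306.1 208.1]]
scene tip [[300.7 216.9]] mark [[300.9 224. ]] 10mm up [[300.5 214.1]]
```

No more pictures can be viewed, so I'll check the tip numerically from difference images against the ones taken before (top4 and scene4).

Run:
```python
from h import *
for n,x,y,w,h in(("top",298,203,20,14),("scene",293,210,20,16)):
    d=np.abs(cv2.imread(f"pics/{n}6.png").astype(int)-cv2.imread(f"pics/{n}4.png").astype(int)).sum(2)
    print(n,"cols",x,"..",x+w-1)
    for r in range(y,y+h): print(r,' '.join(f"{v:3d}" for v in d[r,x:x+w]))
```

```text
top cols 298 .. 317
203  46  50  39  42  48  41  36  48  49  53  62   8   8   6  19  86 202 260 109 228
204  45  45  46  35  48  36  49  35  43  52  47  11   9  14  69 185 256 239  79 247
205  42  43  41  43  37  36  47  41  58  53  38   4   8  45 154 204 220 189 110 268
206  39  46  57  55  52  50  47  44  39  47  31   3  18 117 196 207 198 146 107 265
207  48  49  44  44  31  50  37  34  34  62  45  21  84 183 228 225 185 141 114 268
208  57  49  41  49  43  41  41  46  48 103  82 119 219 214 242 207 152 109 158 270
209  47  43  45  49  46  52  43  57  50 158 169 233 219 203 214 171 119  66 178 275
210  45  50  44  45  32  59  44  43  69 197 209 218 196 208 193 141  98  62 161 245
211  53  42  54  48  47  46  41  66 148 312 290 209 197 203 159 120  83  28 151 201
212  47  40  47  39  44  55  42  48 119 274 244 182 210 187 131  87  70  61 212 230
213  46  45  44  31  34  56  40  33 121 266 187 140 193 155  98  78  63  97 251 267
214  52  58  52  51  51  53  34  61 150 233 149 173 174 135  82  65  59  98 262 268
215  42  49  38  46  55  28  43  58 160 162 122 176 157 101  76  62  50 
[... 761 characters left out ...]
  13   6   5   9  12  18  14
218  13   9  11   4   5  18  13   8  25  24  13  12   7  18  13  14  11  13  17  12
219  11  10  16   5  13   4   9  15  14  13   4   3   3   7  17  13  13  12  12  18
220   7   6   6  16   5   5   8  13   7   5   6   5   8  14  19  20   9  19  10  11
221   5  10   7  16  16  19  13   6  22   6   4  16  11  12  11  10  10  15  21   9
222   9   8  11   6   7   5   5   4   4  17   8   7  10  12  14  12  18   9  13  16
223   7   9   5  16  14  16  42  30  65  65  26   7  11  18  11  11  12   8  18  15
224  12   7  16  16   5  31  87  82 135 184 112  58  21  14   8  17  12  11  13  15
225  11  10  10   8  13  17  25  17  51 140 179 179 105  26   6   8   7   8  11  11
```

In the scene view the tip is at about (301,217), as predicted (300.7,216.9), and the top view agrees. Last step: 10.7 mm down.

>>> move_arm --steps '[-1,0,0.001,-0.015,0,0,0,-1,-0.001,0.002,-0.03,0,0,0,-1,-0.001,0.002,-0.04,0,0,0,-1,-0.001,0.002,-0.043,0,0,0,-1,-0.001,0.002,-0.043,0,0,0,-1,-0.001,0.002,-0.043,0,0,0,-1,-0.001,0.002,-0.043,0,0,0,-1,-0.001,0.002,-0.043,0,0,0]'

```text
t: 23.3
position: [0.5708, 0.0207, 0.0838]
orientation: [-0.294, 0.594, 0.707, 0.246]
force: [-0.2, -0.1, -0.2]
finger_gap: 0.0072
```

```bash
python3 plan.py
python3 - <<'E'
from h import *
for n,x,y,w,h in(("scene",293,210,20,18),("top",298,203,14,11)):
    im=vision.capture(n);cv2.imwrite(f"pics/{n}7.png",im)
    d=np.abs(im.astype(int)-cv2.imread(f"pics/{n}4.png").astype(int)).sum(2)
    for r in range(y,y+h): print(r,' '.join(f"{v:3d}" for v in d[r,x:x+w]))
    g=lambda q:cv2.cvtColor(q,cv2.COLOR_BGR2GRAY).astype(np.float32)
    if n=="scene":
        X,Y,W,H=190,160,60,60
        print("stand shift",cv2.phaseCorrelate(g(cv2.imread("pics/scene0.png"))[Y:Y+H,X+15:X+W],g(im)[Y:Y+H,X+15:X+W]))
        X,Y,W,H=268,225,45,40
        print("square shift since release",cv2.phaseCorrelate(g(cv2.imread("pics/scene4.png"))[Y:Y+H,X:X+W],g(im)[Y:Y+H,X:X+W]))
    print("tip px pred",n,proj(n,[[.561,.0771,.027]]).round(1))
E
```

```text
t 23.3 pos [0.57079166 0.02065017 0.08379812] rot frac [-0.0003 -0.0005 -0.0001] tcp goal [0.5709 0.0207 0.0843] shift frac [0.0006 0.0002 0.0019]
tip now [0.5607 0.0771 0.0266] z [-0.124  0.697 -0.706] F [-0.2 -0.1 -0.2] q [-0.349  0.688  1.708  0.691  1.289 -0.912] gap 0.007242088860250683
210  21   6  11  13   5   5   9  16  12  19   6  12  14   6   9   7  11  18  25  62
211  20   9   0  11  14  19   9   7  11   6   4   9  16  19  21   8  13  12  44 109
212  13  22  15  19   5   3  20  14  13   7   9  14   8   5  14  12  14   8  62 135
213  17  14   7   6  12  10   7  12  10  10  11  12   8  14   6  10  11  25 100 144
214  15   4   9  25   8   7  13   8  19   7  10  14   7  18  19  17  58 117 161 164
215  18  12  20   8   4   4   7   6   2   8   7  16   8  22   8  68 174 210 201 166
216   9  17   6  11  17   5   6   9   8   5  18  12  13  22  60 125 195 194 130  97
217   9  16   9   7  14  11  10   9  15  29  16  21  56 112 146 153 139  77  87 131
218  11   6  13   4   9  14  19   5   8  28  81 118 158 154 124  63  41  49  56  36
219  13  11  21  12   6   5  15  10  34 112 183 172
[... 898 characters left out ...]
 219.9]]
203  42  57  37  41  56  34  30  47  34  53  54   8   7  21
204  46  46  49  30  46  43  49  45  43  59  45   4  15  89
205  32  50  36  38  44  50  40  38  51  48  34   9  57 211
206  43  40  55  36  37  48  44  46  44  47  40  28 176 229
207  47  43  40  52  48  40  43  41  30  50  52  84 226 181
208  49  46  40  51  38  30  49  44  33  54  38 169 211 154
209  46  49  40  40  53  46  58  52  48 114 124 218 156 142
210  44  50  43  37  43  56  40  36  56 226 300 206 138 162
211  50  33  54  32  46  35  40  43  85 308 308 155 150 172
212  48  48  38  37  43  44  42  45 144 320 221 125 166 163
213  38  37  54  32  34  45  45  40 144 260 170 147 177 134
tip px pred top [[306.1 209.4]]
```

The tip appears at (301,220) in the scene view and about (306.5,209.5) in the top view. Both match the aim of 15 mm above the mark. There is no contact force, so I'm handing in.

```bash
python3 -c "
from rig import env
print(env.sign_off())"
```

```text
the job is handed in; nothing more can be done
None
```

The job is handed in. The square is set against the plate and released, and the scriber is held still over the mark, all in about 23.5 s of the 72 s allowed.

- **Square:** The first placing was about 3 mm too far left, with the blade over the mark, so I regripped it and set it again. It is flush along the plate's near edge, since the contact was balanced at both ends just before release. The blade's left edge is about 3 mm to the right of the mark's centre and leaves the dot uncovered. It still covers part of the 11 mm white circle.
- **Scriber:** It was drawn from the near hole of the larger stand. My first lean, forward, reached a singular arm pose, so I went back to vertical and leaned it sideways instead. It now leans 45° with its point about 14.6 mm above the mark, and the force reads about 0.
- **Last checks:** Both cameras put the point within about half a pixel (1–2 mm) of where I aimed. The scriber is not touching the plate.
- **Less certain:** The plate's bore shifted 0.02 px in the scene view but 0.34 px (about 1 mm) in the top view. The stand (0.44 px) and the square since release (0.44 px) also showed small shifts. I put those two down to shadows and the scriber no longer being in the picture, but the picture limit was used up and I could not look again.

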